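# Right the knocked-over gearmotors against the stop fence

## Robot

A 6-joint arm with a two-finger parallel gripper is mounted at the origin on the work surface. World frame = base frame: x ahead of the robot, y to its left, z up, the work surface at z = 0. Lengths are in m, angles in degrees, forces in N, time in s.
With the tool pointing down it reaches from about 0.3 to 0.75 m from the base axis. Payload 8.5 kg.
Tool frame: the origin (TCP) lies midway between the tips of the shut fingers; the grasp point (between the pads) lies grasp_offset behind it (grasp_offset is the distance from the TCP to the grasp point, in m); z points along the fingers, y is the line along which they close (so a half turn about z gives the same grasp; the last joint's range is limited). The gripper opens to 85 mm and grips with 20 to 120 N. Pads are 22 mm wide; open, the fingers measure 114 mm over their backs; the gripper's body (76 mm by 85 mm) begins 54 mm behind the grasp point. The pads swing forward as they close: fully open they stand 13 mm farther back than shut.
Start: joints at [58.997, 21.807, 74.336, -0, 83.858, -12.336], TCP at [0.176, 0.521, 0.231] pointing down, gripper open.
Joint ranges: [-178.18, 178.18], [-50.72, 133.34], [12.68, 142.11], [-81.47, 261.47], [9.98, 163.14], [-165.26, 165.26]. Speed limits (degrees/s): [136.94, 136.94, 180, 180, 180, 180].

## Interface

Orientations are given as a 3x3 rotation matrix whose columns are the frame's x, y, z axes.
In Python, from rig import observe, get_image, camera_params, close_job, grasp_offset gives the robot as it stands.
- The arm moves only by the shell command python3 -m handwheel 'ROWS' [OPENING] [FORCE]. ROWS is JSON, a list of rows, each a list of 2 entries, a list of its own where there are three numbers: the shift along the tool's x, y, z as a fraction of full scale, then the turn, a rotation vector about the tool's x, y, z as a fraction of full scale. In form: [[[dx, dy, dz], [ax, ay, az]], ...]. A call has 1 to 10 rows; each row is the pose to reach, as a shift and turn from the pose commanded when the call began, along the tool's axes at that moment, turning the shorter way round; what a row does not reach only later rows make up. Full scale, the value 1, is 0.5 m for a shift and pi rad for a turn. A row lasts 1/10 s, in which the tool goes at most 50 mm and 8.59 degrees, less where a joint would pass 70% of its speed; a pose out of reach is approached as far as the arm can. A call with a number of a shift or a turn outside -1 to 1 is refused whole. A call with a gripper value outside its range is refused whole. OPENING is the opening, from 0 (shut) to 1 (fully open), set as the call begins (- or left out, the last holds). The fingers move at their own pace and stop on an object; FORCE is the grip in N (left out, the last holds). Time passes only in rows, so rows that repeat a pose let the fingers close. It gives the time, the measured TCP pose, the force, the opening and the grip force at its end, in the units of the state.
- observe(): the state, without advancing time (a new reading comes with each control period).
- get_image(name): name is "side" or "top"; returns (picture, depth): 384x512x3 uint8, red, green, blue; 384x512 float32, m along the optical axis (not along the pixel's ray), 0 where there is no reading.
- camera_params(name): a dict with "K" (3x3 intrinsics, pixels), "k1" (the pictures are not rectified: a ray, as slopes to the right and down, at radius r is drawn at 1 + k1 r^2 times it, then the intrinsics apply), "R" (3x3) and "t" (3): a world point X has camera coordinates R X + t. Camera axes: x right, y down, z forward; pixel columns grow to the right and rows downward; lengths in m; the calibration is good to about 2 mm. A picture is of the moment at which its call begins. camera_params takes no time and is no camera call.
- close_job(): hands the job in; it is judged then, once.
The state is a dict: "time_s": time; "q": joint angles; "qvel": joint speeds; "joint_efforts": joint torques, N m; "position": TCP position; "tool_rot": TCP orientation; "ft_force": force on the tool from outside, world axes, zero at the start; "wrist_torque": the same for the moment, N m; "grip_width": finger opening in m; "gripper_force": force on a finger pad.
Only numpy, scipy, OpenCV 4.12 (cv2) and the standard library are available. Lean on these libraries where they do the work, as an engineer would, in place of code of your own. Each camera call takes 0.05 s, during which the arm holds its last target. There are 200 camera calls.

## Task

Two geared motors have been knocked over on the drawing sheet. Stand each one upright, shaft up, on the green plate's patch of its own colour, centred along the patch, and slide it on until a flat side sits flush against the aluminium stop fence. Leave everything else on the bench standing where it is, and do not ram the fence.

Things in the scene. Friction and masses are not known exactly. Their poses are not given: they have to be found in the camera images.
- motor_orange: loose geared motor, 0.25 to 0.6 kg, 124 mm long: square body 42 x 42 x 68 mm (orange end cap, dark middle, orange flange), round aluminium gearbox 36 mm wide, 34 mm long, steel shaft 8 mm wide, 22 mm long; mass centre 45 mm from the foot. Origin: centre of the foot (end cap's face, away from the shaft); z along the shaft, x, y square to the flat sides. Starts lying on a flat side.
- motor_blue: loose geared motor, 0.25 to 0.6 kg, 124 mm long: square body 42 x 42 x 68 mm (blue end cap, dark middle, blue flange), round aluminium gearbox 36 mm wide, 34 mm long, steel shaft 8 mm wide, 22 mm long; mass centre 45 mm from the foot. Origin: centre of the foot (end cap's face, away from the shaft); z along the shaft, x, y square to the flat sides. Starts lying on a flat side.
- patch_orange: orange square patch, 64 x 64 mm, painted on the green plate up to the fence. Origin: on the plate's top face where the foot centre of a motor touching the fence belongs, 21 mm before the fence's face, midway along the patch. x points level into the fence, y along the fence, z up.
- patch_blue: blue square patch, 64 x 64 mm, painted on the green plate up to the fence. Origin: on the plate's top face where the foot centre of a motor touching the fence belongs, 21 mm before the fence's face, midway along the patch. x points level into the fence, y along the fence, z up.
- plate: fixed green plate 150 x 270 mm, 12 mm thick, with an aluminium stop fence along its far edge: 250 mm long (along y), 20 mm thick, 22 mm above the plate's top, its face towards the robot at x = +45 mm. Origin: centre of the underside, on the bench; x points to the fence, y along it, z up. The patches lie at y = +55 and -55 mm, in either order.
- fence: the aluminium stop fence on the plate: bar 20 mm thick, 250 mm long, 22 mm tall. Origin: centre of its underside, on the plate's top face; axes as the plate's. The face that the motors touch is at x = -10 mm.
- tower_short: bystander: loose white printed block 45 x 45 mm, 150 mm tall, standing between the motors' feet; origin at the centre of its underside, z up
- tower_tall: bystander: loose white printed block 50 x 60 mm, 180 mm tall, standing beyond the right end of the plate; origin at the centre of its underside, z up
- housing_a: bystander: loose grey housing with a dark dial, 40 x 64 mm, 28 mm tall, beyond the motors; origin at the centre of its underside, z up
- housing_b: bystander: loose grey housing with a dark dial, 40 x 64 mm, 28 mm tall, on the robot's side of the sheet; origin at the centre of its underside, z up
- tape: bystander: yellow tape roll lying flat, 84 mm outside and 52 mm inside diameter, 22 mm tall; origin at the centre of its underside, z up
- pen_pot: bystander: black pen pot, 72 mm diameter and 100 mm tall, its pens reach 150 mm; origin at the centre of its underside, z up
- battery: bystander: black battery pack with a yellow label, 42 x 75 mm, 18 mm tall, lying on the plate's near half (75 mm along the fence); origin at the centre of its underside, z up
There are look-alikes about, which are no part of the job. Leave any pink look-alike of the motor_orange alone. What is shaped like the motor_blue but pink is not meant.

How it is judged:
By the outcome, as a careful person would: the job done as asked, in the order asked, and still so for the second after the job is handed in, with the robot touching nothing.
It also fails if it takes over 72 s, if anything falls off the work surface, if the arm or the gripper's body presses on something with over 40 N, if the wrist force passes 120 N, or if a joint passes its speed limit or range.

## Working session

There is one attempt and no reset: what is moved stays moved. The work goes in short steps, Python scripts to look and compute and a shell command to move; the robot and the scene stay as the last step left them, time stands still between calls to the robot, and variables do not carry over. Pictures are saved under pics/ and viewed, at most 10 in all, crops included, and the job is handed in when it is done.

```bash
mkdir -p pics; ls; python3 - <<'E'
from rig import *
import cv2,numpy as np
np.set_printoptions(precision=4,suppress=True)
print(grasp_offset, observe())
for n in("top","side"):
    im,d=get_image(n);cv2.imwrite(f"pics/{n}0.png",im[...,::-1]);np.save(f"{n}0.npy",d);print(n,camera_params(n))
a=cv2.imread("pics/top0.png");b=cv2.imread("pics/side0.png")
E
```

```text
pics
0.0187 {'time_s': 0.0, 'q': array([ 58.9955,  21.8411,  74.3855,   0.0014,  83.8605, -12.3341]), 'qvel': array([-0.0003, -0.0081,  0.0448,  0.0486,  0.0728, -0.0434]), 'joint_efforts': array([  0.0011, -44.8454, -23.1279,  -0.0002,   0.0047,   0.    ]), 'position': array([0.1759, 0.5208, 0.2307]), 'tool_rot': array([[-0.9474,  0.3201, -0.0008],
       [ 0.3201,  0.9474, -0.0013],
       [ 0.0003, -0.0015, -1.    ]]), 'ft_force': array([ 0.5567,  0.4152, -0.2643]), 'wrist_torque': array([ 0.0204, -0.0057, -0.0142]), 'gripper_force': 0.0, 'grip_width': 0.08535139098445887}
top {'K': array([[401.339 ,   0.    , 257.9216],
       [  0.    , 401.339 , 192.3226],
       [  0.    ,   0.    ,   1.    ]]), 'k1': 0.039125621441311716, 'R': array([[-0.0226, -0.9997, -0.0032],
       [-0.9952,  0.0228, -0.0947],
       [ 0.0948,  0.001 , -0.9955]]), 't': array([0.0194, 0.5459, 1.1614])}
side {'K': array([[398.1614,   0.    , 258.8048],
       [  0.    , 398.1614, 190.7373],
       [  0.    ,   0.    ,   1.    ]]), 'k1': -0.1424392534008209, 'R': array([[ 0.9263, -0.3769, -0.0018],
       [-0.2974, -0.7281, -0.6175],
       [ 0.2314,  0.5725, -0.7865]]), 't': array([-0.5138,  0.1917,  1.2821])}
```

View pics/top0.png

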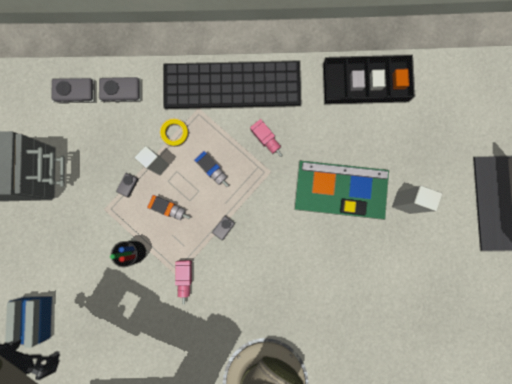

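View pics/side0.png

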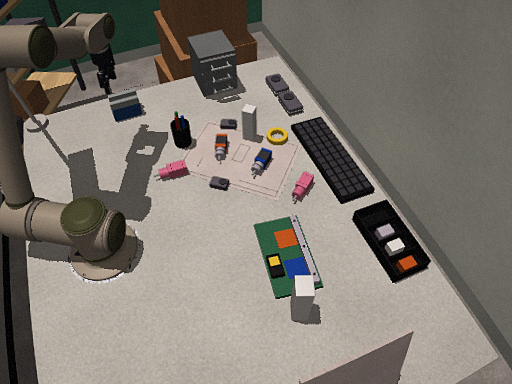

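The top view shows four motor shapes: orange at (168,208), blue at (212,168), pink at (266,137) and pink at (183,280). The orange and blue ones, with dark middles, on the sheet fit the description. The plate is at (342,190), the orange patch at (323,183), the blue patch at (361,187) and the battery at (353,207). I'll confirm with a crop and measure.

```bash
cat > h.py <<'E'
from rig import *
import cv2,numpy as np
np.set_printoptions(precision=4,suppress=True)
def cast(n,uv,z):
    c=camera_params(n);k=c["k1"]
    uv=np.atleast_2d(np.asarray(uv,float))
    p=cv2.undistortPoints(uv[:,None],c["K"],np.array([k,0,0,0.]))[:,0]
    d=np.c_[p,np.ones(len(p))]@c["R"]; o=-c["R"].T@c["t"]
    return o+d*((z-o[2])/d[:,2])[:,None]
def proj(n,X):
    c=camera_params(n)
    return cv2.projectPoints(np.atleast_2d(np.asarray(X,float)),cv2.Rodrigues(c["R"])[0],c["t"],c["K"],np.array([c["k1"],0,0,0.]))[0][:,0]
def hsv(im):return cv2.cvtColor(im,cv2.COLOR_RGB2HSV)
def blobs(im,lo,hi,amin=12):
    m=cv2.inRange(hsv(im),lo,hi);n,l,s,c=cv2.connectedComponentsWithStats(m)
    return [(c[i],s[i,4],l==i) for i in range(1,n) if s[i,4]>=amin]
RNG={"orange":((5,160,110),(17,255,255)),"blue":((105,140,60),(125,255,255)),"green":((60,100,30),(90,255,255))}
E
python3 - <<'E'
from h import *
for n in("top","side"):
    im=cv2.imread(f"pics/{n}0.png")[...,::-1].copy()
    for k,(lo,hi) in RNG.items():
        for c,a,m in blobs(im,lo,hi):
            z=.012 if 1 else 0
            print(n,k,c,a,cast(n,c,.012)[0],cast(n,c,.042)[0])
a=cv2.imread("pics/top0.png")[110:310,100:300];b=cv2.imread("pics/side0.png")[95:215,145:325]
a=cv2.resize(a,(400,400),interpolation=2);b=cv2.resize(b,(400,267),interpolation=2)
o=np.zeros((400,800,3),np.uint8);o[:,:400]=a;o[:267,400:]=b;cv2.imwrite("pics/crop.png",o)
E
```

```text
top orange [401.5867  77.2178] 225 [ 0.8898 -0.4389  0.012 ] [ 0.8784 -0.4277  0.042 ]
top orange [323.5541 182.8919] 444 [ 0.5713 -0.1902  0.012 ] [ 0.5679 -0.1853  0.042 ]
top orange [151.5952 201.4762] 42 [0.5274 0.3245 0.012 ] [0.525  0.3165 0.042 ]
top orange [168.4167 208.5167] 60 [0.5052 0.2745 0.012 ] [0.5034 0.2678 0.042 ]
top blue [200.5676 156.1622] 37 [0.661  0.1775 0.012 ] [0.6553 0.1732 0.042 ]
top blue [212.549  169.3137] 51 [0.6201 0.1418 0.012 ] [0.6155 0.1384 0.042 ]
top blue [360.423  186.7586] 435 [ 0.5571 -0.2996  0.012 ] [ 0.554  -0.2919  0.042 ]
top blue [121.1765 249.3529] 34 [0.3883 0.4128 0.012 ] [0.3894 0.4026 0.042 ]
top blue [129.     248.2667] 15 [0.3908 0.39   0.012 ] [0.3919 0.3804 0.042 ]
top blue [ 22.3385 319.1462] 130 [0.1982 0.6898 0.012 ] [0.2041 0.6727 0.042 ]
top blue [ 40.1186 321.3559] 59 [0.1903 0.6397 0.012 ] [0.1964 0.6238 0.042 ]
top green [338.7383 195.6852] 2033 [ 0.5319 -0.234   0.012 ] [ 0.5294 -0.2279  0.042 ]
top green [119.2821 254.4231] 78 [0.3737 0.4182 0.012 ] [0.3752 0.4078 0.042 ]
side orange [221.5 134.5] 20 [0.5335 0.3457 0.
[... 582 characters left out ...]
.012 ] [-0.2035  1.8572  0.042 ]
side green [119.8876  19.4626] 2661 [0.294  1.4973 0.012 ] [0.2925 1.4358 0.042 ]
side green [253.7068  10.7231] 307 [1.0363 1.2621 0.012 ] [1.0148 1.2069 0.042 ]
side green [ 3.4    21.0333] 30 [-0.4242  1.9111  0.012 ] [-0.4065  1.8384  0.042 ]
side green [83.9859 58.338 ] 71 [0.0569 1.1668 0.012 ] [0.0618 1.1142 0.042 ]
side green [55.768  65.3204] 181 [-0.0915  1.1734  0.012 ] [-0.0826  1.1205  0.042 ]
side green [26.9375 75.125 ] 16 [-0.2441  1.1584  0.012 ] [-0.2311  1.106   0.042 ]
side green [276.9423 252.5779] 1457 [ 0.5232 -0.2307  0.012 ] [ 0.5154 -0.2457  0.042 ]
side green [318.4643 284.6071] 28 [ 0.5951 -0.3805  0.012 ] [ 0.5854 -0.3915  0.042 ]
```

View pics/crop.png

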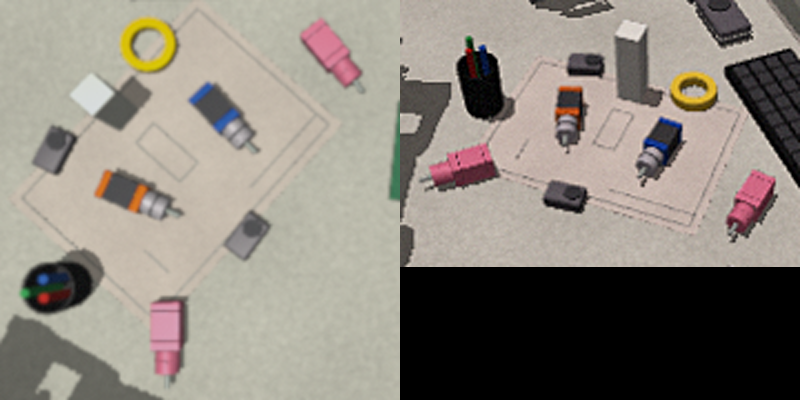

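The crop confirms it. The orange motor (top 150–185, 200–215) and the blue one (200–228, 153–185) have dark middles and lie on the sheet. Both pink ones are all pink and lie off the sheet or on its edge, so I leave them. Next I measure axes and obstacles.

```bash
cat > m.py <<'E'
from h import *
def cloud(n,d):
    c=camera_params(n);v,u=np.mgrid[:384,:512]
    p=cv2.undistortPoints(np.c_[u.ravel(),v.ravel()].astype(float)[:,None],c["K"],np.array([c["k1"],0,0,0.]))[:,0]
    X=(np.c_[p,np.ones(len(p))]*d.reshape(-1,1)-c["t"])@c["R"];X[d.ravel()==0]=np.nan
    return X.reshape(384,512,3)
E
python3 - <<'E'
from m import *
for n in("top","side"):
    X=cloud(n,np.load(f"{n}0.npy"))
    for k,c in(("orange",(.505,.27)),("blue",(.617,.14))):
        near=np.hypot(X[...,0]-c[0],X[...,1]-c[1])<.085
        P=X[near&(X[...,2]>.035)&(X[...,2]<.055)]
        r=cv2.minAreaRect((P[:,:2]*1000).astype(np.float32))
        print(n,k,len(P),"zmed",np.median(P[:,2]),"mean",P.mean(0),"rect",np.round(r[0]),np.round(r[1]),round(r[2],1),"bg z",np.nanmedian(X[...,2][near]))
        for lo in(.030,.008):
            Q=X[near&(X[...,2]>lo)&(X[...,2]<.06)]
            r=cv2.minAreaRect((Q[:,:2]*1000).astype(np.float32));print("  ",lo,np.round(r[0]),np.round(r[1]),round(r[2],1))
    for nm,b,lo,hi in(("short",(.6,.75,.25,.36),.13,.17),("tall",(.45,.7,-.55,-.4),.16,.2),("battery",(.45,.56,-.36,-.2),.024,.04),("fence",(.5,.7,-.4,-.08),.03,.045)):
        s=(X[...,0]>b[0])&(X[...,0]<b[1])&(X[...,1]>b[2])&(X[...,1]<b[3])&(X[...,2]>lo)&(X[...,2]<hi)
        Q=X[s]
        if len(Q)>4:
            r=cv2.minAreaRect((Q[:,:2]*1000).astype(np.float32));print(n,nm,len(Q),np.round(r[0]),np.round(r[1]),round(r[2],1),np.median(Q[:,2]))
E
```

```text
top orange 409 zmed 0.04098451659600378 mean [0.5096 0.2841 0.0408] rect [506. 278.] [100.  41.] 65.3 bg z 0.0011042251573154152
   0.03 [506. 277.] [101.  41.] 65.1
   0.008 [518. 265.] [123.  81.] 76.1
top blue 398 zmed 0.04085120170127528 mean [0.6262 0.1507 0.0409] rect [622. 147.] [102.  42.] 41.4 bg z 0.001104151299878332
   0.03 [621. 147.] [102.  42.] 41.4
   0.008 [620. 142.] [129.  64.] 58.6
top short 310 [636. 304.] [45. 45.] 46.6 0.14933448601333957
top tall 474 [ 507. -426.] [61. 51.] 70.2 0.17901732509997748
top battery 361 [ 497. -273.] [74. 42.] 82.1 0.02966035779205659
top fence 628 [ 557. -260.] [285. 114.] 82.8 0.03352931366052629
side orange 186 zmed 0.04180076226908047 mean [0.5072 0.2802 0.0415] rect [505. 276.] [108.  43.] 67.0 bg z 0.0026460351892447142
   0.03 [503. 273.] [114.  43.] 66.4
   0.008 [506. 271.] [ 93. 101.] 16.0
side blue 208 zmed 0.04140107714548155 mean [0.6245 0.1468 0.0412] rect [620. 144.] [110.  42.] 41.5 bg z 0.0027221622636889914
   0.03 [620. 144.] [110.  42.] 42.1
   0.008 [620. 131.] [129. 121.] 38.3
side short 151 [633. 301.] [51. 47.] 49.2 0.14798600885287433
side tall 468 [ 506. -431.] [61. 51.] 69.3 0.18000630933203562
side battery 311 [ 495. -275.] [78. 42.] 83.1 0.029579585866221454
side fence 491 [ 558. -245.] [253. 114.] 82.7 0.033850645380142486
```

```bash
cat > p.py <<'E'
from h import *
from scipy.spatial.transform import Rotation as Ro
import json
def tool(h,t):      # heading azimuth h, tilt t from straight down (deg)
    h,t=np.radians([h,t]);z=np.array([np.sin(t)*np.cos(h),np.sin(t)*np.sin(h),-np.cos(t)])
    y=np.array([-np.sin(h),np.cos(h),0]);return np.c_[np.cross(y,z),y,z]
def delta(p,R,src=None):
    s=observe() if src is None else src
    d=s["tool_rot"].T@(p-s["position"])/.5;w=Ro.from_matrix(s["tool_rot"].T@R).as_rotvec()/np.pi
    print(json.dumps([[round(x,4) for x in d],[round(x,4) for x in w]]),"mm",np.linalg.norm(d)*500,"deg",np.linalg.norm(w)*180)
def togrip(G,h,t,back=0,up=0):
    R=tool(h,t);delta(np.array(G)+R[:,2]*(grasp_offset-back)+[0,0,up],R)
def where(h0=None):
    s=observe();R=s["tool_rot"];print("t",s["time_s"],"q",s["q"],"grasp",s["position"]-R[:,2]*grasp_offset,"z",R[:,2],"F",s["ft_force"],"w",s["grip_width"],"gf",s["gripper_force"])
    with open("log.jsonl","a") as f:f.write(json.dumps([list(s["q"]),list(s["position"]),R.tolist()])+"\n")
E
python3 -c "
from p import *
where();togrip([.626,.151,.025],41.4,35,.10,.10)"
```

```text
t 0.1 q [ 58.9965  21.8401  74.3771   0.0007  83.8595 -12.3374] grasp [0.1759 0.5209 0.2495] z [-0.0007 -0.0011 -1.    ] F [ 0.4567 -0.6256  0.5953] w 0.08525819801978943 gf 0.0
[[-1.0431, -0.4934, 0.0787], [-0.1021, -0.1764, -0.3228]] mm 578.2724582778145 deg 68.7153948378029
```

```bash
python3 -m handwheel '[[[-0.6,-0.3,-0.05],[-0.102,-0.176,-0.323]],[[-0.6,-0.3,-0.05],[-0.102,-0.176,-0.323]],[[-0.6,-0.3,-0.05],[-0.102,-0.176,-0.323]],[[-0.6,-0.3,-0.05],[-0.102,-0.176,-0.323]],[[-0.6,-0.3,-0.05],[-0.102,-0.176,-0.323]],[[-0.6,-0.3,-0.05],[-0.102,-0.176,-0.323]],[[-0.6,-0.3,-0.05],[-0.102,-0.176,-0.323]],[[-0.6,-0.3,-0.05],[-0.102,-0.176,-0.323]],[[-0.6,-0.3,-0.05],[-0.102,-0.176,-0.323]],[[-0.6,-0.3,-0.05],[-0.102,-0.176,-0.323]]]' 1; python3 -c "
from p import *
where();togrip([.626,.151,.025],41.4,35,.10,.05)"
```

```text
time_s: 1.1
position: [0.413, 0.2817, 0.2562]
tool_rot: [[-0.612, -0.663, 0.431], [-0.543, 0.749, 0.38], [-0.575, -0.001, -0.818]]
ft_force: [0.5, 0.4, 0.5]
grip_width: 0.0854
gripper_force: 0.0
t 1.1 q [  11.9209    2.8888  103.8521   23.8778   44.3452 -132.5099] grasp [0.4049 0.2746 0.2715] z [ 0.4315  0.3803 -0.8181] F [0.5499 0.3598 0.5217] w 0.08537351067116934 gf 0.0
[[0.0892, -0.4777, 0.2182], [-0.0, 0.0006, 0.0007]] mm 266.3390090281659 deg 0.16702467704319893
```

```bash
python3 -m handwheel '[[[0.089,-0.478,0.218],[0,0,0]],[[0.089,-0.478,0.218],[0,0,0]],[[0.089,-0.478,0.218],[0,0,0]],[[0.089,-0.478,0.218],[0,0,0]],[[0.089,-0.478,0.218],[0,0,0]],[[0.089,-0.478,0.218],[0,0,0]],[[0.089,-0.478,0.218],[0,0,0]],[[0.089,-0.478,0.218],[0,0,0]]]' 0.85; cat > kin.py <<'E'
from p import *
from scipy.optimize import least_squares
L=[json.loads(l) for l in open("log.jsonl")]
E=lambda s,a:Ro.from_euler(s,a,degrees=True).as_matrix()
def fk(q,x):
    A=E("z",q[0]);B=A@E("y",q[1]);C=B@E("y",q[2]+x[7]);D=C@E("z",q[3])@E("y",q[4]-x[7]);T=D@E("z",q[5]+x[8])
    return A@[x[0],0,x[1]]+B@[0,0,x[2]]+C@[x[3],0,x[4]]+D@[x[6],0,x[5]],T
def res(x,prior=1):
    r=[]
    for q,p,R in L:
        P,T=fk(q,x);r+=list((P-p)*1e3)+list(((T-np.array(R))*300).ravel())
    return np.r_[r,(x-x0)*prior*np.array([3,3,3,3,3,3,30,.3,.01])]
x0=np.array([0,.36,.39,.0,.4,.27,0,0,90.])
best=min((least_squares(res,np.r_[x0[:7],c,s]) for s in(-90,0,90,180) for c in(-20,0,20)),key=lambda f:f.cost)
X=best.x
def ik(p,R,q0):
    lo=np.array([-178,-50.7,12.7,-81.4,10,-165]);hi=np.array([178,133,142,261,163,165])
    f=lambda q:np.r_[(fk(q,X)[0]-p)*1e3,((fk(q,X)[1]-R)*300).ravel()]
    s=least_squares(f,np.clip(q0,lo+1,hi-1),bounds=(lo,hi));return s.x,s.cost
E
python3 -c "
from p import *
where();togrip([.626,.151,.025],41.4,35,0,0)
from kin import *
print(X,np.abs(res(X)).max(),best.cost)"
```

```text
time_s: 1.9
position: [0.593, 0.1277, 0.1483]
tool_rot: [[-0.625, -0.656, 0.422], [-0.542, 0.755, 0.37], [-0.562, 0.003, -0.827]]
ft_force: [0.3, 0.3, -0.7]
grip_width: 0.0725
gripper_force: 0.0
t 1.9 q [ -10.1809   23.5855   95.5932   38.5134   44.8383 -165.212 ] grasp [0.5852 0.1208 0.1638] z [ 0.4222  0.3703 -0.8274] F [ 0.2819  0.2588 -0.7174] w 0.07249253921835874 gf 0.0
[[0.0715, -0.0088, 0.2865], [-0.0005, -0.0046, -0.0023]] mm 147.719001510921 deg 0.9321034877025269
[-0.0855  0.3307  0.7814  0.3089  0.4675  0.4681  0.0991 -0.0446 90.0107] 100.70870121407386 7510.9471406486355
```

```bash
sed -i 's/A@\[x\[0\],0,x\[1\]\]/A@[x[0],x[9],x[1]]/; s/D@\[x\[6\],0,x\[5\]\]/D@[x[6],x[10],x[5]]/; s/30,.3,.01\])\]/30,.3,.01,1,3])]/; s/0,0,90.\])/0,0,90.,.117,0.])/; s/np.r_\[x0\[:7\],c,s\]/np.r_[x0[:7],c,s,x0[9:]]/' kin.py
python3 -c "
from p import *
from kin import *
print(X,np.abs(res(X)).max(),best.cost)
print(res(X)[:48].reshape(4,12).round(1))"
```

```text
[-0.0006  0.1305  0.5372  0.1033  0.3516  0.2575  0.0002  0.0003 89.9999
  0.117   0.0005] 0.6886390064967977 0.3941829330121089Traceback (most recent call last):
  File "<string>", line 5, in <module>
    print(res(X)[:48].reshape(4,12).round(1))
          ~~~~~~~~~~~~~~~~~~~^^^^^^
ValueError: cannot reshape array of size 47 into shape (4,12)
```

```bash
cat > plan.py <<'E'
from kin import *
F=np.diag([-1,-1,1.]);O=np.array([.582,-.1924,0]);B=np.array([.568,-.3009,0])
def show(name,G,h,t,flip,q0s,back=0):
    R=tool(h,t);R=R@F if flip else R
    p=np.array(G)+R[:,2]*(grasp_offset-back)
    best=min((ik(p,R,q0) for q0 in q0s),key=lambda r:r[1])
    print(name,"h",h,"t",t,"flip",flip,best[0].round(0),"cost %.2f"%best[1])
if __name__=="__main__":
    S=[np.array([-10,25,95,q4,40,q6]) for q4 in(-40,40,120,200) for q6 in(-120,0,120)]
    for t in(20,30,40,50):
        for fl in(0,1):
            show("pickB",[.626,.151,.025],41.4,t,fl,S);show("pickO",[.5085,.283,.025],65.2,t,fl,S)
            for h in(-7.3,-97.3,82.7):
                for n,P in(("placeB",B),("placeO",O)): show(n,P+[0,0,.060],h,90-t,fl,S)
E
python3 plan.py|awk '{split($0,a,"cost ");if(a[2]<3)print}'
```

```text
pickB h 41.4 t 20 flip 0 [  -2.   40.   87.   21.   40. -148.] cost 0.00
pickO h 65.2 t 20 flip 0 [  11.   36.   97.   27.   38. -164.] cost 0.00
placeB h -7.3 t 70 flip 0 [-54.  46. 112. 124.  56. 110.] cost 0.00
placeO h -7.3 t 70 flip 0 [-42.  45. 119. 141.  57. 100.] cost 0.00
placeO h -97.3 t 70 flip 0 [ -8.  52.  83. -76.  76.  43.] cost 0.00
placeB h 82.7 t 70 flip 0 [-53.  61.  54.  47. 117. 135.] cost 0.00
placeO h 82.7 t 70 flip 0 [-47.  57.  67.  50. 107. 132.] cost 0.00
pickB h 41.4 t 20 flip 1 [-2. 40. 87. 21. 40. 32.] cost 0.00
pickO h 65.2 t 20 flip 1 [11. 36. 97. 27. 38. 16.] cost 0.00
placeB h -7.3 t 70 flip 1 [-54.  46. 112. 124.  56. -70.] cost 0.00
placeO h -7.3 t 70 flip 1 [-42.  45. 119. 141.  57. -80.] cost 0.00
placeO h -97.3 t 70 flip 1 [  -8.   52.   83.  -76.   76. -137.] cost 0.00
placeB h 82.7 t 70 flip 1 [-53.  61.  54.  47. 117. -45.] cost 0.00
placeO h 82.7 t 70 flip 1 [-47.  57.  67.  50. 107. -48.] cost 0.00
placeB h -7.3 t 60 flip 0 [-52.  41. 109. 115.  42. 122.] cost 0.00
placeO h -7.3 t 60 flip 0 [-40.  40. 116. 134.  41. 110.] cost 0.00
placeB h
[... 2104 characters left out ...]
12.] cost 0.00
placeO h -97.3 t 40 flip 0 [-15.  42.  82. -48.  60.  19.] cost 0.00
placeB h 82.7 t 40 flip 0 [-49.  51.  61.  29.  96. 134.] cost 0.00
placeO h 82.7 t 40 flip 0 [-42.  46.  72.  32.  87. 137.] cost 0.00
pickB h 41.4 t 50 flip 1 [-10.  42. 103.  93.  37. -43.] cost 0.00
pickO h 65.2 t 50 flip 1 [ -0.  41. 110.  88.  44. -51.] cost 0.00
placeB h -7.3 t 40 flip 1 [-48.  36.  99.  66.  27.  -6.] cost 0.00
placeO h -7.3 t 40 flip 1 [-37.  34. 106.  77.  19. -10.] cost 0.00
placeO h -97.3 t 40 flip 1 [ -15.   42.   82.  -48.   60. -161.] cost 0.00
placeB h 82.7 t 40 flip 1 [-49.  51.  61.  29.  96. -46.] cost 0.00
placeO h 82.7 t 40 flip 1 [-42.  46.  72.  32.  87. -43.] cost 0.00
```

```bash
sed -i 's/R=tool(h,t);delta/R=tool(h,t)@np.diag([-1,-1,1.]);delta/' p.py
python3 -m handwheel '[[[0.07,-0.009,0.12],[0,0,0.045]],[[0.07,-0.009,0.12],[0,0,0.09]],[[0.07,-0.009,0.12],[0,0,0.135]],[[0.07,-0.009,0.12],[0,0,0.18]],[[0.07,-0.009,0.12],[0,0,0.225]],[[0.07,-0.009,0.12],[0,0,0.27]],[[0.07,-0.009,0.12],[0,0,0.315]],[[0.07,-0.009,0.12],[0,0,0.36]],[[0.07,-0.009,0.12],[0,0,0.405]],[[0.07,-0.009,0.12],[0,0,0.45]]]'; python3 -c "
from p import *
where();togrip([.626,.151,.025],41.4,35,.08,0)"
```

```text
time_s: 2.9
position: [0.5992, 0.1284, 0.0801]
tool_rot: [[-0.744, 0.518, 0.423], [0.663, 0.65, 0.371], [-0.083, 0.556, -0.827]]
ft_force: [-0.1, -0.2, 0.4]
grip_width: 0.0727
gripper_force: 0.0
t 2.9 q [ -9.991   30.1869  98.9571  46.3042  37.3175 -94.0912] grasp [0.5913 0.1214 0.0956] z [ 0.4231  0.3705 -0.8269] F [-0.1412 -0.1653  0.357 ] w 0.07270958137697447 gf 0.0
[[-0.0006, -0.0058, 0.008], [-0.0033, 0.0037, 0.5464]] mm 4.956889331369619 deg 98.36221891295715
```

```bash
python3 -m handwheel '[[[0,-0.006,0],[0,0,0.047]],[[0,-0.006,0],[0,0,0.094]],[[0,-0.006,0],[0,0,0.141]],[[0,-0.006,0],[0,0,0.188]],[[0,-0.006,0],[0,0,0.235]],[[0,-0.006,0],[0,0,0.282]],[[0,-0.006,0],[0,0,0.329]],[[0,-0.006,0],[0,0,0.376]],[[0,-0.006,0],[-0.003,0.003,0.423]],[[0,-0.006,0],[-0.003,0.003,0.47]]]'; python3 -c "
from p import *
where();togrip([.626,.151,.025],41.4,35,0,0)"
```

```text
time_s: 3.9
position: [0.5976, 0.1263, 0.0783]
tool_rot: [[0.441, 0.789, 0.429], [0.705, -0.6, 0.379], [0.556, 0.135, -0.82]]
ft_force: [-0.2, 0.5, -0.7]
grip_width: 0.0725
gripper_force: 0.0
t 3.9 q [-10.5576  30.3046  99.6724  48.2919  37.1785 -11.8777] grasp [0.5896 0.1192 0.0937] z [ 0.4289  0.379  -0.82  ] F [-0.1753  0.5296 -0.6507] w 0.07251730870912747 gf 0.0
[[0.0005, 0.0007, 0.1679], [-0.0002, 0.0004, 0.0763]] mm 83.97446184856653 deg 13.727023014053573
```

```bash
python3 -m handwheel '[[[0,0,0.02],[0,0,0.04]],[[0,0,0.05],[0,0,0.076]],[[0,0,0.08],[0,0,0.076]],[[0,0,0.11],[0,0,0.076]],[[0,0,0.13],[0,0,0.076]],[[0,0,0.15],[0,0,0.076]],[[0,0,0.168],[0,0,0.076]],[[0,0,0.168],[0,0,0.076]]]'; python3 -c "
from p import *
where();togrip([.626,.151,.025],41.4,35,0,0)
im,d=get_image('top');cv2.imwrite('pics/g1.png',cv2.resize(im[110:260,120:320,::-1],(800,600),interpolation=2))"
```

```text
time_s: 4.7
position: [0.6349, 0.1569, 0.0072]
tool_rot: [[0.613, 0.665, 0.428], [0.547, -0.747, 0.378], [0.571, 0.002, -0.821]]
ft_force: [-0.3, -0.3, -0.9]
grip_width: 0.0729
gripper_force: 0.0
t 4.7 q [-6.3795 39.8983 95.9711 54.9747 31.1287 -3.1251] grasp [0.6269 0.1499 0.0226] z [ 0.4277  0.3782 -0.821 ] F [-0.302  -0.3103 -0.8572] w 0.07290216126794388 gf 0.0
[[0.0031, -0.0028, -0.0038], [-0.0003, 0.001, 0.0016]] mm 2.8176846964998776 deg 0.3400905834940744
```

View pics/g1.png

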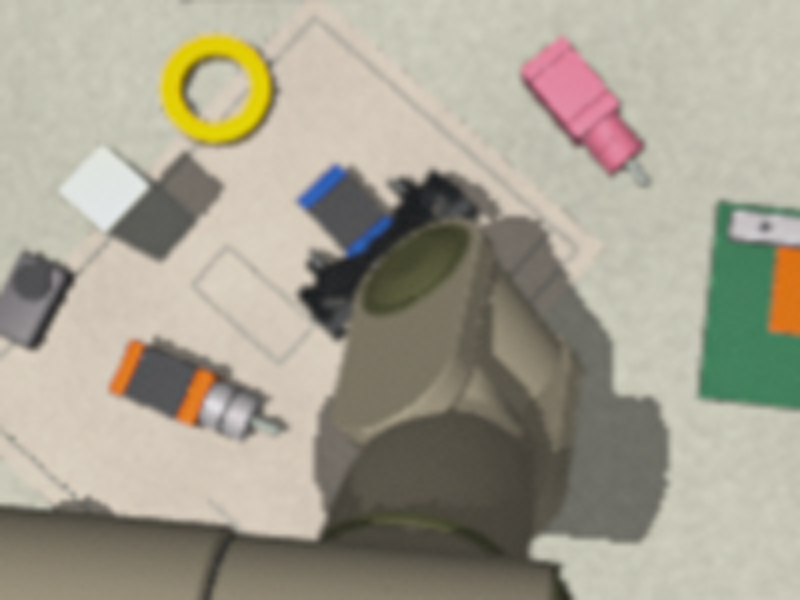

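The fingers straddle the blue motor's body near the flange (crop ~(375,240)), and the arm is clear of everything. Closing the gripper.

```bash
python3 -m handwheel '[[[0,0,0],[0,0,0]],[[0,0,0],[0,0,0]],[[0,0,0],[0,0,0]],[[0,0,0],[0,0,0]],[[0,0,0],[0,0,0]],[[0,0,0],[0,0,0]]]' 0 70; python3 -c "
from p import *
where()
# lift: 60mm up
delta(observe()['position']+[0,0,.08],tool(41.4,35)@np.diag([-1,-1,1.]))"
```

```text
time_s: 5.35
position: [0.6349, 0.1564, 0.0089]
tool_rot: [[0.612, 0.664, 0.429], [0.546, -0.748, 0.378], [0.572, 0.003, -0.82]]
ft_force: [-3.4, -2.3, 5.5]
grip_width: 0.0412
gripper_force: 71.8
t 5.35 q [-6.4393 39.7303 96.0025 54.9503 31.1688 -3.0832] grasp [0.6269 0.1493 0.0242] z [ 0.4295  0.3779 -0.8202] F [-3.424  -2.2739  5.506 ] w 0.041236260529862206 gf 71.76577091217041
[[0.0915, 0.0005, -0.1312], [0.0002, 0.0006, 0.0015]] mm 80.0 deg 0.29067739181853053
```

```bash
cat > place.py <<'E'
from p import *
H=-7.3;xp=np.array([np.cos(np.radians(H)),np.sin(np.radians(H)),0]);yp=np.array([-xp[1],xp[0],0])
ORG={"orange":np.array([.582,-.1924,.012]),"blue":np.array([.568,-.3009,.012])}
def remember(c,foot):   # motor foot centre in the tool frame at the grip
    s=observe();f=s["tool_rot"].T@(np.array(foot)-s["position"]);f[1]=0;np.save(f"f_{c}.npy",f);print(c,"foot in tool",f)
def place(c,dx,dz,dy=0,t=55):
    R=tool(H,t);foot=ORG[c]+dx*xp+dy*yp+[0,0,dz];delta(foot-R@np.load(f"f_{c}.npy"),R)
def footnow(c):
    s=observe();f=s["position"]+s["tool_rot"]@np.load(f"f_{c}.npy");e=f-ORG[c];print("foot x,y,z rel origin",e@xp,e@yp,e[2],"axis",s["tool_rot"]@(Ro.from_euler("y",0).as_matrix()@np.array([np.cos(np.radians(55)),0,-np.sin(np.radians(55))])),"F",s["ft_force"])
E
python3 -c "
from place import *
remember('blue',[.6598,.1807,.021]);R=tool(H,55);print(R)
from kin import *
for c in('blue','orange'):
    p=ORG[c]-R@np.load('f_blue.npy');print(ik(p,R,np.array([-50,38,108,105,38,130])))
"
python3 -m handwheel '[[[0.04,0,-0.057],[0,0,0]],[[0.09,0,-0.13],[0,0,0]],[[0.14,0,-0.2],[0,0,0]],[[0.171,0,-0.246],[0,0,0]],[[0.171,0,-0.246],[0,0,0]]]'; python3 -c "
from place import *
where();place('blue',-.08,.12)"
```

```text
blue foot in tool [0.0354 0.     0.0099]
[[-0.5689  0.1271  0.8125]
 [ 0.0729  0.9919 -0.1041]
 [-0.8192  0.     -0.5736]]
(array([-51.3428,  39.5016, 107.4032, 107.5504,  36.6748, 129.4611]), np.float64(1.1859836567355832e-25))
(array([-39.7227,  38.0708, 114.2663, 128.2413,  34.0001, 116.4326]), np.float64(1.568244901529855e-23))
time_s: 5.85
position: [0.6355, 0.1566, 0.1617]
tool_rot: [[0.609, 0.664, 0.434], [0.547, -0.747, 0.377], [0.575, 0.008, -0.818]]
ft_force: [0.9, 0.2, -4.9]
grip_width: 0.0411
gripper_force: 73.1
t 5.85 q [-6.3959 26.2505 88.3053 35.9966 46.0459 20.819 ] grasp [0.6273 0.1496 0.177 ] z [ 0.434   0.3771 -0.8182] F [ 0.8639  0.2341 -4.9395] w 0.041094105808858264 gf 73.12492847442627
[[-0.6491, 0.4923, -0.4638], [-0.1319, -0.2461, -0.7596]] mm 468.72561898647587 deg 145.67649080564823
```

```bash
python3 -m handwheel '[[[-0.06,0.05,-0.06],[0,0,0.045]],[[-0.1,0.08,-0.09],[0,0,0.09]],[[-0.14,0.11,-0.12],[0,0,0.135]],[[-0.18,0.14,-0.15],[0,0,0.18]],[[-0.22,0.17,-0.18],[0,0,0.225]],[[-0.26,0.2,-0.2],[0,0,0.27]],[[-0.29,0.22,-0.22],[0,0,0.315]],[[-0.32,0.25,-0.23],[0,0,0.36]],[[-0.32,0.25,-0.23],[0,0,0.405]],[[-0.32,0.25,-0.23],[0,0,0.45]]]'; python3 -c "
from place import *
where();place('blue',-.08,.12)"
```

```text
time_s: 6.85
position: [0.5693, -0.068, 0.1587]
tool_rot: [[0.748, -0.508, 0.426], [-0.658, -0.651, 0.379], [0.085, -0.564, -0.821]]
ft_force: [0.5, 0.2, -4.7]
grip_width: 0.0413
gripper_force: 73.8
t 6.85 q [-33.7316  23.132   94.4752  39.8511  59.4468  76.0822] grasp [ 0.5613 -0.0751  0.174 ] z [ 0.4263  0.3789 -0.8214] F [ 0.5368  0.2334 -4.6913] w 0.04133799286011215 gf 73.77846837043762
[[0.1938, 0.3526, -0.2417], [0.2556, 0.0961, 0.7136]] mm 234.6723945032951 deg 137.53616302698512
```

```bash
python3 -m handwheel '[[[0.02,0.03,-0.02],[0.015,0.006,0.043]],[[0.05,0.08,-0.06],[0.031,0.012,0.086]],[[0.08,0.13,-0.1],[0.046,0.017,0.128]],[[0.11,0.19,-0.13],[0.061,0.023,0.171]],[[0.13,0.23,-0.16],[0.077,0.029,0.214]],[[0.13,0.23,-0.16],[0.092,0.035,0.257]],[[0.13,0.23,-0.16],[0.107,0.04,0.3]],[[0.13,0.23,-0.16],[0.122,0.046,0.342]],[[0.13,0.23,-0.16],[0.138,0.052,0.385]],[[0.13,0.23,-0.16],[0.153,0.058,0.428]]]'; python3 -c "
from place import *
where();place('blue',-.05,.08)"
```

```text
time_s: 7.85
position: [0.5262, -0.2156, 0.1656]
tool_rot: [[-0.256, -0.553, 0.793], [-0.72, 0.656, 0.225], [-0.645, -0.514, -0.566]]
ft_force: [0.5, 0.3, -4.0]
grip_width: 0.0412
gripper_force: 73.9
t 7.85 q [-56.4895  23.499  108.5036  72.1151  55.6162 110.5506] grasp [ 0.5114 -0.2198  0.1762] z [ 0.7929  0.2251 -0.5662] F [ 0.507  0.273 -3.952] w 0.04117570142462497 gf 73.93464088439941
[[0.1639, -0.0704, 0.0145], [0.102, 0.0387, 0.2854]] mm 89.46864065955673 deg 54.997798289780484
```

```bash
python3 -m handwheel '[[[0,0,0],[0.015,0.006,0.042]],[[0.02,-0.01,0],[0.03,0.011,0.084]],[[0.05,-0.02,0],[0.045,0.017,0.126]],[[0.08,-0.04,0.01],[0.06,0.023,0.168]],[[0.12,-0.05,0.01],[0.075,0.028,0.21]],[[0.164,-0.07,0.014],[0.09,0.034,0.252]],[[0.164,-0.07,0.014],[0.102,0.039,0.285]],[[0.164,-0.07,0.014],[0.102,0.039,0.285]]]'; python3 -c "
from place import *
where();footnow('blue');place('blue',-.012,.012)
for n,b in(('top',(60,300,300,480)),('side',(180,340,200,390))):
    im,d=get_image(n);np.save(n+'1.npy',d);im=im[b[0]:b[1],b[2]:b[3],::-1];cv2.imwrite('pics/a_%s.png'%n,cv2.resize(im,(400,400) if n=='side' else (400,400),interpolation=2))
cv2.imwrite('pics/a.png',np.hstack([cv2.imread('pics/a_top.png'),cv2.imread('pics/a_side.png')]))"
```

```text
time_s: 8.65
position: [0.5308, -0.2953, 0.1272]
tool_rot: [[-0.57, 0.121, 0.813], [0.067, 0.993, -0.101], [-0.819, -0.003, -0.574]]
ft_force: [0.3, 0.2, -4.2]
grip_width: 0.0414
gripper_force: 73.7
t 8.65 q [-56.2022  27.5287 111.1282  92.1637  38.2623 143.4802] grasp [ 0.5156 -0.2934  0.1379] z [ 0.8125 -0.1014 -0.574 ] F [ 0.3292  0.2427 -4.1763] w 0.04144353783700391 gf 73.73697638511658
foot x,y,z rel origin -0.04978558922226506 0.0006043830686740913 0.08045152079200191 axis [-0.9926  0.1214  0.0006] F [ 0.3292  0.2427 -4.1763]
[[0.0687, -0.0015, 0.1404], [0.0009, -0.0002, 0.0019]] mm 78.17639028193551 deg 0.38341170061784047
```

View pics/a.png

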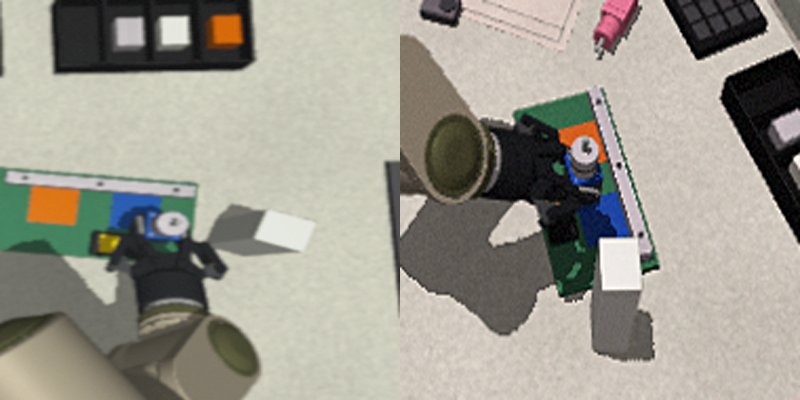

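The blue motor stands upright in the gripper, above the blue patch (top crop gearbox at (168,222)). I'll check it against the depth data and then lower it.

```bash
python3 - <<'E'
from m import *
from place import *
s=observe();f=s["position"]+s["tool_rot"]@np.load("f_blue.npy");print("foot pred",f)
for n in("top","side"):
    X=cloud(n,np.load(n+"1.npy"));q=(np.hypot(X[...,0]-f[0],X[...,1]-f[1])<.03)
    for lo,hi in((.185,.205),(.206,.225)):
        P=X[q&(X[...,2]>f[2]-.092+lo-.092+.0)&(X[...,2]<f[2]-.092+hi-.092+.0)] if 0 else X[q&(X[...,2]>lo)&(X[...,2]<hi)]
        if len(P)>3: r=cv2.minEnclosingCircle((P[:,:2]*1000).astype(np.float32));print(n,lo,len(P),"circle",np.round(r[0],1),round(r[1],1),"zmed",np.median(P[:,2]))
E
python3 -m handwheel '[[[-0.02,0,0.03],[0,0,0]],[[-0.043,0,0.062],[0,0,0]],[[-0.04,0,0.065],[0,0,0]],[[0,0,0.095],[0,0,0]],[[0.04,-0.001,0.12],[0,0,0.001]],[[0.069,-0.0015,0.14],[0.001,0,0.002]],[[0.069,-0.0015,0.14],[0.001,0,0.002]]]'; python3 -c "
from place import *
footnow('blue');place('blue',-.008,.004)"
```

```text
foot pred [ 0.5191 -0.2944  0.0935]
top 0.185 154 circle [ 518.9 -294. ] 17.8 zmed 0.19385727978398648
top 0.206 11 circle [ 519.5 -294.1] 3.8 zmed 0.2170426273067393
side 0.185 125 circle [ 517.9 -296.1] 19.0 zmed 0.1948359460640264
side 0.206 13 circle [ 518.4 -296.1] 4.6 zmed 0.21581853885962676
time_s: 9.45
position: [0.5679, -0.3014, 0.0586]
tool_rot: [[-0.569, 0.126, 0.812], [0.072, 0.992, -0.104], [-0.819, -0.001, -0.574]]
ft_force: [-0.3, -0.2, -3.5]
grip_width: 0.0416
gripper_force: 73.7
foot x,y,z rel origin -0.012257566445303611 -0.0005913593611121111 0.011873241963338086 axis [-0.992   0.1261  0.0002] F [-0.3247 -0.1628 -3.5492]
[[0.008, 0.0011, 0.016], [0.0001, -0.0001, 0.0004]] mm 8.962864452337941 deg 0.0765085292893045
```

```bash
python3 -m handwheel '[[[0.006,0,0.004],[0,0,0]],[[0.012,0,0.008],[0,0,0]],[[0.0147,0,0.0103],[0,0,0]],[[0.0164,0,0.0115],[0,0,0]],[[0.018,0,0.0126],[0,0,0]],[[0.018,0,0.0126],[0,0,0]]]'; python3 -c "
from place import *
footnow('blue')"
```

```text
time_s: 10.05
position: [0.5692, -0.3021, 0.0506]
tool_rot: [[-0.566, 0.126, 0.815], [0.069, 0.992, -0.106], [-0.822, -0.003, -0.57]]
ft_force: [-0.1, -1.3, -5.2]
grip_width: 0.0411
gripper_force: 73.7
foot x,y,z rel origin -0.010680042590604686 -0.001166286246592255 0.003855756577010188 axis [-0.992   0.1263 -0.0045] F [-0.0527 -1.2509 -5.184 ]
```

```bash
python3 -m handwheel '[[[0,0,0],[0,0,0]],[[0,0,0],[0,0,0]],[[0,0,0],[0,0,0]]]'; python3 -c "
from place import *
footnow('blue');place('blue',-.007,0)"
```

```text
time_s: 10.35
position: [0.5692, -0.3021, 0.0506]
tool_rot: [[-0.566, 0.126, 0.815], [0.069, 0.992, -0.106], [-0.822, -0.003, -0.57]]
ft_force: [1.4, 0.0, -4.6]
grip_width: 0.0414
gripper_force: 73.7
foot x,y,z rel origin -0.0106806739696231 -0.0011738021858144895 0.0038129951913905523 axis [-0.992   0.1264 -0.0044] F [ 1.3796  0.0096 -4.6388]
[[0.002, 0.0021, 0.0107], [-0.0004, 0.0014, 0.001]] mm 5.546063927421402 deg 0.3138912005244107
```

```bash
python3 -m handwheel '[[[0.001,0.001,0.005],[0,0.001,0.001]],[[0.002,0.002,0.008],[0,0.0014,0.001]],[[0.002,0.002,0.0107],[0,0.0014,0.001]],[[0.002,0.002,0.0107],[0,0.0014,0.001]]]'; python3 -c "
from place import *
footnow('blue');place('blue',-.007,0)"
```

```text
time_s: 10.75
position: [0.5735, -0.3016, 0.0469]
tool_rot: [[-0.568, 0.128, 0.813], [0.073, 0.992, -0.105], [-0.82, -0.001, -0.573]]
ft_force: [0.8, 0.3, -2.5]
grip_width: 0.0411
gripper_force: 74.1
foot x,y,z rel origin -0.006670352938914675 -2.402848149988323e-05 0.0001366564682150663 axis [-0.9918  0.1279 -0.0008] F [ 0.7853  0.2637 -2.4812]
[[0.0006, 0.0, -0.0003], [-0.0003, 0.0003, -0.0]] mm 0.33564522568862554 deg 0.07260717451552408
```

```bash
python3 -m handwheel '[[[-0.001,0,0.0016],[0,0,0]],[[-0.002,0,0.0033],[0,0,0]],[[-0.0034,0,0.005],[0,0,0]],[[-0.0046,0,0.0066],[0,0,0]],[[-0.0057,0,0.0082],[0,0,0]],[[-0.0057,0,0.0082],[0,0,0]]]'; python3 -c "
from place import *
footnow('blue')"
```

```text
time_s: 11.35
position: [0.5783, -0.3024, 0.0469]
tool_rot: [[-0.568, 0.128, 0.813], [0.073, 0.992, -0.105], [-0.819, -0.001, -0.573]]
ft_force: [-1.5, 0.1, 1.0]
grip_width: 0.0412
gripper_force: 74.4
foot x,y,z rel origin -0.0017862828633687688 -0.0001805453799392903 0.00014559405279420887 axis [-0.9918  0.1282 -0.0005] F [-1.4666  0.1122  0.9794]
```

```bash
python3 -m handwheel '[[[-0.0006,0,0.0008],[0,0,0]],[[-0.0012,0,0.0016],[0,0,0]],[[-0.0018,0,0.0024],[0,0,0]],[[-0.0018,0,0.0024],[0,0,0]]]'; python3 -c "
from place import *
footnow('blue')"
```

```text
time_s: 11.75
position: [0.5791, -0.3025, 0.0469]
tool_rot: [[-0.569, 0.129, 0.812], [0.074, 0.992, -0.106], [-0.819, -0.0, -0.574]]
ft_force: [-8.8, 1.2, 7.2]
grip_width: 0.0414
gripper_force: 75.8
foot x,y,z rel origin -0.0009772503319268131 -0.00011832813554815534 0.00014682668511846117 axis [-0.9917  0.1288  0.0004] F [-8.7707  1.249   7.168 ]
```

```bash
python3 -m handwheel '[[[0,0,0],[0,0,0]],[[0,0,0],[0,0,0]],[[0,0,0],[0,0,0]],[[0,0,0],[0,0,0]],[[0,0,-0.03],[0,0,0]],[[0,0,-0.08],[0,0,0]],[[0,0,-0.16],[0,0,0]],[[0,0,-0.25],[0,0,0]],[[0,0,-0.33],[0,0,0]],[[0,0,-0.33],[0,0,0]]]' 0.85; python3 - <<'E'
from m import *
from place import *
where()
for n in("top","side"):
    im,d=get_image(n);X=cloud(n,d);f=ORG["blue"];q=(np.hypot(X[...,0]-f[0],X[...,1]-f[1])<.04)
    for lo,hi in((.055,.1),(.107,.12),(.128,.14)):
        P=X[q&(X[...,2]>lo)&(X[...,2]<hi)]
        if len(P)>3:
            r=cv2.minEnclosingCircle((P[:,:2]*1000).astype(np.float32));c=np.r_[np.array(r[0])/1e3,.012]-f;print(n,lo,len(P),"rel origin mm",(c@xp*1e3).round(1),(c@yp*1e3).round(1),"rad",round(r[1],1),"zmed",np.median(P[:,2]))
    cv2.imwrite('pics/b_%s.png'%n,im[...,::-1])
# pregrasp orange: unwinding first; report plan with kin
from kin import *
for t in(30,35,40):
    R=tool(65.2,t)@np.diag([-1,-1,1.]);print(t,ik(np.array([.5085,.283,.025])+R[:,2]*(grasp_offset-.08),R,np.array([5,36,100,50,38,-10])))
E
```

```text
time_s: 12.75
position: [0.4429, -0.2848, 0.1436]
tool_rot: [[-0.568, 0.131, 0.812], [0.073, 0.991, -0.109], [-0.82, -0.003, -0.573]]
ft_force: [-0.2, -0.3, 0.7]
grip_width: 0.0728
gripper_force: 0.0
t 12.75 q [-67.4722  21.0471 121.1266  87.9037  45.1623 138.2018] grasp [ 0.4277 -0.2828  0.1543] z [ 0.8124 -0.109  -0.5728] F [-0.1638 -0.3264  0.7047] w 0.07278894399023808 gf 0.0
top 0.055 129 rel origin mm -1.2 -1.2 rad 28.1 zmed 0.07887337473783146
top 0.107 125 rel origin mm -0.9 -1.3 rad 18.0 zmed 0.11318321619487373
top 0.128 9 rel origin mm -1.3 -1.1 rad 3.8 zmed 0.13583903263160954
side 0.055 164 rel origin mm -2.4 -4.1 rad 28.3 zmed 0.07849433070768555
side 0.107 101 rel origin mm -1.5 -2.3 rad 18.4 zmed 0.11350464089078703
side 0.128 9 rel origin mm -2.4 -2.6 rad 3.3 zmed 0.13454467315712923
30 (array([  2.6798,  27.4098, 102.9944,  41.0202,  42.5213,  -1.6774]), np.float64(2.8735096733237874e-27))
35 (array([ -0.0654,  27.9649, 106.2133,  51.1087,  42.0143, -13.2944]), np.float64(2.7583414912839636e-26))
40 (array([ -2.7996,  29.0497, 109.2419,  61.0325,  42.9377, -25.0971]), np.float64(6.357381232499393e-23))
```

```bash
python3 -c "
from place import *
togrip([.5085,.283,.025],65.2,35,.08,.10)"
```

```text
[[-0.0316, 1.0766, -0.0741], [0.1115, 0.3351, 0.6335]] mm 539.8080524577978 deg 130.55180972380742
```

```bash
python3 -m handwheel '[[[-0.03,0,-0.02],[0,0,-0.045]],[[-0.06,0.05,-0.04],[0,0,-0.09]],[[-0.06,0.13,-0.05],[0,0,-0.135]],[[-0.06,0.21,-0.05],[0,0,-0.18]],[[-0.06,0.29,-0.05],[0,0,-0.225]],[[-0.06,0.37,-0.05],[0,0,-0.27]],[[-0.06,0.44,-0.05],[0,0,-0.315]],[[-0.06,0.51,-0.05],[0,0,-0.36]],[[-0.06,0.55,-0.05],[0,0,-0.405]],[[-0.06,0.55,-0.05],[0,0,-0.45]]]'; python3 -c "
from place import *
where();togrip([.5085,.283,.025],65.2,35,.08,.07)"
```

```text
time_s: 13.85
position: [0.4776, -0.0088, 0.1793]
tool_rot: [[-0.223, -0.539, 0.812], [-0.964, 0.247, -0.101], [-0.146, -0.805, -0.575]]
ft_force: [0.4, -0.6, -0.1]
grip_width: 0.0726
gripper_force: 0.0
t 13.85 q [-22.2318   9.6076 129.3872 135.6546  17.8028  44.3953] grasp [ 0.4624 -0.0069  0.19  ] z [ 0.8119 -0.101  -0.5751] F [ 0.4461 -0.6259 -0.0568] w 0.07262347817095308 gf 0.0
[[-0.4982, 0.1659, 0.0129], [0.1431, -0.3663, -0.7859]] mm 262.6296831565217 deg 158.18885410464188
```

```bash
python3 -m handwheel '[[[-0.03,0.01,0],[0.007,-0.019,-0.041]],[[-0.06,0.02,0],[0.015,-0.038,-0.082]],[[-0.1,0.03,0],[0.022,-0.057,-0.123]],[[-0.13,0.04,0],[0.03,-0.076,-0.164]],[[-0.17,0.06,0],[0.037,-0.095,-0.205]],[[-0.2,0.07,0],[0.044,-0.114,-0.245]],[[-0.24,0.08,0],[0.052,-0.133,-0.286]],[[-0.28,0.09,0],[0.059,-0.152,-0.327]],[[-0.3,0.1,0],[0.067,-0.171,-0.368]],[[-0.3,0.1,0],[0.074,-0.19,-0.409]]]'; python3 -c "
from place import *
where();togrip([.5085,.283,.025],65.2,35,.08,.06)"
```

```text
time_s: 14.85
position: [0.4848, 0.147, 0.1611]
tool_rot: [[0.707, 0.054, 0.705], [-0.415, -0.776, 0.475], [0.573, -0.628, -0.526]]
ft_force: [0.5, 1.2, 0.3]
grip_width: 0.0723
gripper_force: 0.0
t 14.85 q [-18.0678  17.504  127.1384 100.3245  42.9496  -0.3396] grasp [0.4716 0.1381 0.171 ] z [ 0.7053  0.475  -0.5263] F [0.5018 1.2457 0.3276] w 0.07231425384881994 gf 0.0
[[-0.1033, -0.128, 0.1388], [0.069, -0.1759, -0.3772]] mm 107.61871844569146 deg 75.93839887497083
```

```bash
python3 -m handwheel '[[[-0.01,-0.01,0.01],[0.007,-0.019,-0.041]],[[-0.02,-0.03,0.03],[0.015,-0.038,-0.082]],[[-0.03,-0.04,0.04],[0.022,-0.057,-0.123]],[[-0.05,-0.06,0.06],[0.03,-0.076,-0.164]],[[-0.06,-0.07,0.08],[0.037,-0.095,-0.205]],[[-0.07,-0.09,0.1],[0.044,-0.114,-0.245]],[[-0.09,-0.11,0.12],[0.052,-0.133,-0.286]],[[-0.103,-0.128,0.139],[0.061,-0.156,-0.335]],[[-0.103,-0.128,0.139],[0.069,-0.176,-0.377]],[[-0.103,-0.128,0.139],[0.069,-0.176,-0.377]]]'; python3 -c "
from place import *
where();togrip([.5085,.283,.025],65.2,35,.06,0);togrip([.5085,.283,.025],65.2,35,0,0)"
```

```text
time_s: 15.85
position: [0.4961, 0.2505, 0.1365]
tool_rot: [[0.345, 0.906, 0.244], [0.741, -0.423, 0.521], [0.575, 0.001, -0.818]]
ft_force: [-0.1, 0.5, 0.0]
grip_width: 0.0726
gripper_force: 0.0
t 15.85 q [ -0.1511  21.8197 102.1941  43.906   48.7783  -2.8439] grasp [0.4915 0.2408 0.1518] z [ 0.2445  0.521  -0.8178] F [-0.1071  0.4694  0.0478] w 0.07263424947864519 gf 0.0
[[-0.0714, -0.005, 0.1398], [0.0011, -0.0007, -0.0008]] mm 78.50264579472756 deg 0.27480574270377456
[[-0.0717, -0.0054, 0.2597], [0.0011, -0.0007, -0.0008]] mm 134.7535527886202 deg 0.27480574270377456
```

```bash
python3 -m handwheel '[[[-0.04,-0.003,0.04],[0,0,0]],[[-0.072,-0.005,0.09],[0,0,0]],[[-0.072,-0.005,0.14],[0,0,0]],[[-0.072,-0.005,0.17],[0,0,0]],[[-0.072,-0.005,0.2],[0,0,0]],[[-0.072,-0.005,0.23],[0,0,0]],[[-0.072,-0.005,0.25],[0,0,0]],[[-0.072,-0.005,0.26],[0.001,0,0]],[[-0.072,-0.005,0.26],[0.001,0,0]]]'; python3 -c "
from place import *
where();togrip([.5085,.283,.025],65.2,35,0,0)"
```

```text
time_s: 16.75
position: [0.5125, 0.2914, 0.0093]
tool_rot: [[0.35, 0.905, 0.242], [0.739, -0.426, 0.522], [0.576, -0.004, -0.818]]
ft_force: [0.3, -0.5, 0.8]
grip_width: 0.073
gripper_force: 0.0
t 16.75 q [  4.9509  37.1052 104.374   60.2769  35.0894 -19.6657] grasp [0.508  0.2816 0.0246] z [ 0.2425  0.5221 -0.8177] F [ 0.3175 -0.5109  0.8285] w 0.07295637664598345 gf 0.0
[[0.0028, -0.0002, 0.001], [0.0003, -0.0008, -0.0025]] mm 1.5171906602393752 deg 0.4734613428177916
```

```bash
python3 -m handwheel '[[[0,0,0],[0,0,0]],[[0,0,0],[0,0,0]],[[0,0,0],[0,0,0]],[[0,0,0],[0,0,0]],[[0,0,0],[0,0,0]],[[0,0,0],[0,0,0]]]' 0 70; python3 -c "
from place import *
where();remember('orange',[.5274,.3238,.021])"; python3 -m handwheel '[[[0.04,0,-0.057],[0,0,0]],[[0.09,0,-0.13],[0,0,0]],[[0.14,0,-0.2],[0,0,0]],[[0.171,0,-0.246],[0,0,0]],[[0.171,0,-0.246],[0,0,0]]]'; python3 -c "
from place import *
where();place('orange',-.08,.12)"
```

```text
time_s: 17.35
position: [0.5128, 0.291, 0.0104]
tool_rot: [[0.349, 0.905, 0.244], [0.739, -0.426, 0.522], [0.576, -0.002, -0.817]]
ft_force: [-2.0, -4.0, 6.3]
grip_width: 0.0411
gripper_force: 71.9
t 17.35 q [  4.9043  36.9763 104.3855  60.251   35.1078 -19.6655] grasp [0.5082 0.2812 0.0257] z [ 0.2442  0.5221 -0.8172] F [-2.0083 -3.9626  6.2705] w 0.041122026410746866 gf 71.87391400337219
orange foot in tool [0.0354 0.     0.0121]
time_s: 17.85
position: [0.5133, 0.2902, 0.1626]
tool_rot: [[0.346, 0.905, 0.248], [0.739, -0.425, 0.522], [0.578, 0.003, -0.816]]
ft_force: [0.8, 0.3, -5.9]
grip_width: 0.0411
gripper_force: 73.9
t 17.85 q [ 4.8093 21.8386 96.213  40.5637 50.1722  6.4998] grasp [0.5087 0.2804 0.1779] z [ 0.248   0.522  -0.8161] F [ 0.7877  0.2914 -5.8674] w 0.041144348353769115 gf 73.9132297039032
[[-0.6945, 0.4025, -0.5034], [-0.1098, -0.3329, -0.6368]] mm 473.7486398019831 deg 130.84360644681624
```

```bash
python3 -m handwheel '[[[-0.06,0.04,-0.05],[0,0,0.045]],[[-0.1,0.06,-0.08],[0,0,0.09]],[[-0.14,0.08,-0.11],[0,0,0.135]],[[-0.18,0.1,-0.14],[0,0,0.18]],[[-0.22,0.13,-0.16],[0,0,0.225]],[[-0.26,0.15,-0.18],[0,0,0.27]],[[-0.29,0.17,-0.2],[0,0,0.315]],[[-0.32,0.18,-0.22],[0,0,0.36]],[[-0.32,0.18,-0.22],[0,0,0.405]],[[-0.32,0.18,-0.22],[0,0,0.45]]]'; python3 -c "
from place import *
where();place('orange',-.06,.11,.05)"
```

```text
time_s: 18.85
position: [0.5105, 0.0757, 0.1548]
tool_rot: [[0.947, -0.212, 0.241], [-0.311, -0.794, 0.522], [0.08, -0.57, -0.818]]
ft_force: [-0.3, 0.5, -5.4]
grip_width: 0.0408
gripper_force: 74.4
t 18.85 q [-22.5285  20.4796 100.2483  39.7193  64.0877  64.712 ] grasp [0.506  0.0659 0.1701] z [ 0.2407  0.5224 -0.818 ] F [-0.3136  0.5185 -5.3527] w 0.04077914859174588 gf 74.40642714500427
[[0.1867, 0.3213, -0.213], [0.337, 0.1996, 0.7751]] mm 214.15517959546918 deg 156.3190313564414
```

```bash
python3 -m handwheel '[[[0.01,0.02,-0.02],[0.017,0.01,0.039]],[[0.03,0.04,-0.04],[0.034,0.02,0.078]],[[0.04,0.07,-0.06],[0.051,0.03,0.116]],[[0.06,0.1,-0.08],[0.068,0.04,0.155]],[[0.08,0.13,-0.1],[0.085,0.05,0.194]],[[0.09,0.15,-0.11],[0.101,0.06,0.233]],[[0.1,0.17,-0.12],[0.118,0.07,0.272]],[[0.1,0.17,-0.12],[0.135,0.08,0.31]],[[0.1,0.17,-0.12],[0.152,0.09,0.349]],[[0.1,0.17,-0.12],[0.169,0.1,0.388]]]'; python3 -c "
from place import *
where();place('orange',-.06,.09,.03)"
```

```text
time_s: 19.85
position: [0.526, -0.0384, 0.1598]
tool_rot: [[0.119, -0.68, 0.723], [-0.823, 0.34, 0.455], [-0.555, -0.649, -0.52]]
ft_force: [-0.1, 0.5, -4.7]
grip_width: 0.041
gripper_force: 74.6
t 19.85 q [-42.9176  22.3426 117.0005  78.2628  57.4664  88.818 ] grasp [ 0.5124 -0.0469  0.1695] z [ 0.7234  0.4545 -0.5197] F [-0.0834  0.4648 -4.7279] w 0.041000478387976054 gf 74.56258893013
[[0.2211, -0.0663, -0.069], [0.1679, 0.1003, 0.3865]] mm 120.45502129616425 deg 77.9808194003207
```

```bash
python3 -m handwheel '[[[0,0,0],[0.017,0.01,0.039]],[[0.02,0,0],[0.034,0.02,0.078]],[[0.04,-0.01,-0.01],[0.051,0.03,0.116]],[[0.07,-0.02,-0.02],[0.068,0.04,0.155]],[[0.1,-0.03,-0.03],[0.085,0.05,0.194]],[[0.14,-0.04,-0.04],[0.101,0.06,0.233]],[[0.18,-0.05,-0.05],[0.118,0.07,0.272]],[[0.221,-0.066,-0.069],[0.135,0.08,0.31]],[[0.221,-0.066,-0.069],[0.152,0.09,0.349]],[[0.221,-0.066,-0.069],[0.168,0.1,0.387]]]'; python3 -c "
from place import *
where();footnow('orange');place('orange',-.012,.05,0.001)"
```

```text
time_s: 20.85
position: [0.5365, -0.1564, 0.1375]
tool_rot: [[-0.57, 0.129, 0.811], [0.076, 0.992, -0.104], [-0.818, 0.003, -0.575]]
ft_force: [0.6, 0.6, -5.2]
grip_width: 0.0413
gripper_force: 74.5
t 20.85 q [-41.0798  22.1632 120.719  113.1637  29.6642 132.9107] grasp [ 0.5213 -0.1544  0.1482] z [ 0.8113 -0.1036 -0.5754] F [ 0.6265  0.5855 -5.1823] w 0.041278609599175356 gf 74.54755425453186
foot x,y,z rel origin -0.06022399156860265 0.03006423406213249 0.08952936705909882 axis [-0.9917  0.1286  0.0022] F [ 0.6265  0.5855 -5.1823]
[[0.009, -0.058, 0.1242], [0.0001, -0.0007, -0.001]] mm 68.67667247556378 deg 0.22300453284263605
```

```bash
python3 -m handwheel '[[[0,-0.02,0.03],[0,0,0]],[[0.003,-0.04,0.07],[0,0,0]],[[0.006,-0.058,0.1],[0,0,0]],[[0.009,-0.058,0.124],[0,-0.001,-0.001]],[[0.009,-0.058,0.124],[0,-0.001,-0.001]]]'; python3 - <<'E'
from m import *
from place import *
footnow('orange')
s=observe();f=s["position"]+s["tool_rot"]@np.load("f_orange.npy");print("foot pred",f)
for n in("top","side"):
    im,d=get_image(n);X=cloud(n,d);q=(np.hypot(X[...,0]-f[0],X[...,1]-f[1])<.03)
    for a in(.102,.124):
        P=X[q&(abs(X[...,2]-f[2]-a)<.009)]
        if len(P)>3: r=cv2.minEnclosingCircle((P[:,:2]*1000).astype(np.float32));print(n,a,len(P),"circle",np.round(r[0],1),round(r[1],1),"zmed",np.median(P[:,2])-f[2])
place('orange',-.008,.005,.001)
E
```

```text
time_s: 21.35
position: [0.5819, -0.1905, 0.098]
tool_rot: [[-0.568, 0.12, 0.814], [0.067, 0.993, -0.1], [-0.82, -0.002, -0.572]]
ft_force: [-0.0, 0.3, -5.5]
grip_width: 0.0409
gripper_force: 74.2
foot x,y,z rel origin -0.010729170551361873 0.0017356150143825314 0.05004751254279703 axis [-0.9927  0.1204 -0.0022] F [-0.0377  0.3233 -5.4545]
foot pred [ 0.5716 -0.1893  0.062 ]
top 0.102 144 circle [ 571.4 -189. ] 18.9 zmed 0.10062335864180769
top 0.124 8 circle [ 571.3 -189.7] 3.5 zmed 0.12225848228478398
side 0.102 100 circle [ 569.2 -189.9] 18.4 zmed 0.10191577860510201
side 0.124 11 circle [ 569.3 -191.3] 3.5 zmed 0.12298407301826489
[[0.0736, -0.0023, 0.0584], [0.0014, 0.0015, 0.002]] mm 46.98690443847598 deg 0.5230545134728921
```

```bash
python3 -m handwheel '[[[0.02,-0.001,0.015],[0.001,0.001,0.001]],[[0.04,-0.002,0.03],[0.0014,0.0015,0.002]],[[0.06,-0.002,0.047],[0.0014,0.0015,0.002]],[[0.07,-0.002,0.055],[0.0014,0.0015,0.002]],[[0.0736,-0.0023,0.0584],[0.0014,0.0015,0.002]],[[0.0736,-0.0023,0.0584],[0.0014,0.0015,0.002]]]'; python3 -c "
from place import *
footnow('orange');place('orange',-.007,0,.0005)"
```

```text
time_s: 22.05
position: [0.5858, -0.1924, 0.0549]
tool_rot: [[-0.566, 0.127, 0.815], [0.071, 0.992, -0.105], [-0.822, -0.001, -0.57]]
ft_force: [-0.5, -0.3, -5.9]
grip_width: 0.0416
gripper_force: 74.5
foot x,y,z rel origin -0.006563795455147355 0.00046430431644078695 0.006866307991041053 axis [-0.9919  0.1266 -0.0042] F [-0.5395 -0.3065 -5.9147]
[[0.0117, -0.0, 0.0074], [-0.0001, 0.0014, 0.0004]] mm 6.916124872992068 deg 0.2548215532473271
```

```bash
python3 -m handwheel '[[[0.004,0,0.0025],[0,0.001,0]],[[0.008,0,0.005],[0,0.0014,0]],[[0.01,0,0.0063],[0,0.0014,0]],[[0.0117,0,0.0074],[0,0.0014,0]],[[0.0117,0,0.0074],[0,0.0014,0]]]'; python3 -c "
from place import *
footnow('orange');place('orange',-.006,0,.0005)"
```

```text
time_s: 22.55
position: [0.5861, -0.1925, 0.0492]
tool_rot: [[-0.566, 0.127, 0.814], [0.071, 0.992, -0.105], [-0.821, -0.002, -0.571]]
ft_force: [-2.8, 1.0, 4.2]
grip_width: 0.0414
gripper_force: 75.6
foot x,y,z rel origin -0.0062613257826163215 0.00034912467441740005 0.001232802431564612 axis [-0.992   0.1265 -0.0036] F [-2.8495  0.9854  4.2054]
[[0.0016, 0.0002, 0.0021], [-0.0002, 0.0011, 0.0005]] mm 1.331129157551132 deg 0.226717404348335
```

```bash
python3 -m handwheel '[[[-0.002,0,0.001],[0,0.001,0]],[[-0.003,0,0.0027],[0,0.001,0]],[[-0.0042,0,0.0044],[0,0.001,0]],[[-0.0054,0,0.006],[0,0.001,0]],[[-0.0054,0,0.006],[0,0.001,0]]]'; python3 -c "
from place import *
footnow('orange')"
```

```text
time_s: 23.05
position: [0.5901, -0.193, 0.0491]
tool_rot: [[-0.57, 0.126, 0.812], [0.071, 0.992, -0.104], [-0.819, -0.002, -0.574]]
ft_force: [-4.6, 0.8, 5.5]
grip_width: 0.0412
gripper_force: 75.6
foot x,y,z rel origin -0.002400498759585487 0.00040825403376104467 0.0011933236631987178 axis [-0.992   0.1264  0.001 ] F [-4.5661  0.8279  5.4546]
```

```bash
python3 -m handwheel '[[[-0.0006,0,0.0008],[0,0,0]],[[-0.0012,0,0.0016],[0,0,0]],[[-0.0018,0,0.0024],[0,0,0]],[[-0.0018,0,0.0024],[0,0,0]]]'; python3 -c "
from place import *
footnow('orange')"
```

```text
time_s: 23.45
position: [0.5915, -0.1931, 0.0491]
tool_rot: [[-0.57, 0.126, 0.812], [0.071, 0.992, -0.104], [-0.818, -0.002, -0.575]]
ft_force: [-4.3, 0.8, 4.5]
grip_width: 0.0408
gripper_force: 75.7
foot x,y,z rel origin -0.0009994064005433296 0.0004152779846818766 0.001196989449256055 axis [-0.992   0.1264  0.0011] F [-4.2847  0.8098  4.4658]
```

```bash
python3 -m handwheel '[[[-0.0006,0,0.0008],[0,0,0]],[[-0.0012,0,0.0016],[0,0,0]],[[-0.0018,0,0.0024],[0,0,0]],[[-0.0018,0,0.0024],[0,0,0]]]'; python3 -c "
from place import *
footnow('orange')"
```

```text
time_s: 23.85
position: [0.5921, -0.1932, 0.0491]
tool_rot: [[-0.571, 0.127, 0.811], [0.072, 0.992, -0.105], [-0.818, -0.001, -0.576]]
ft_force: [-13.7, 1.1, 11.5]
grip_width: 0.0414
gripper_force: 77.2
foot x,y,z rel origin -0.0004540508868692429 0.00046715112553225745 0.0011818542012002227 axis [-0.9918  0.1275  0.0025] F [-13.6558   1.0763  11.4855]
```

```bash
python3 -m handwheel '[[[0,0,0],[0,0,0]],[[0,0,0],[0,0,0]],[[0,0,0],[0,0,0]],[[0,0,0],[0,0,0]],[[0,0,-0.03],[0,0,0]],[[0,0,-0.08],[0,0,0]],[[0,0,-0.16],[0,0,0]],[[0,0,-0.25],[0,0,0]],[[0,0,-0.33],[0,0,0]],[[0,0,-0.33],[0,0,0]]]' 0.85; python3 - <<'E'
from m import *
from place import *
where()
for n in("top","side"):
    im,d=get_image(n);X=cloud(n,d)
    for c in ORG:
        f=ORG[c];q=(np.hypot(X[...,0]-f[0],X[...,1]-f[1])<.04)
        for lo,hi in((.07,.092),(.107,.12),(.128,.142)):
            P=X[q&(X[...,2]>lo)&(X[...,2]<hi)]
            if len(P)>3:
                g=(P[:,:2]*1000).astype(np.float32);r=cv2.minEnclosingCircle(g);k=np.r_[np.array(r[0])/1e3,.012]-f
                print(n,c,lo,len(P),"rel mm",(k@xp*1e3).round(1),(k@yp*1e3).round(1),"rad",round(r[1],1),"z",np.median(P[:,2]).round(4),"rect",round(cv2.minAreaRect(g)[2],1))
    q=(X[...,2]>.031)&(X[...,2]<.037)&(abs((X-ORG["blue"])@xp-.031)<.012)&(((X-ORG["blue"])@yp)>-.05)&(((X-ORG["blue"])@yp)<.16)
    r=cv2.minAreaRect((X[q][:,:2]*1000).astype(np.float32));k=np.r_[np.array(r[0])/1e3,.012]-ORG["blue"]
    print(n,"fence rect",np.round(r[1],1),round(r[2],1),"centre x rel blue",k@xp*1e3)
    for nm,b,lo,hi in(("short",(.6,.75,.25,.36),.13,.17),("tall",(.45,.7,-.55,-.4),.16,.2),("battery",(.45,.53,-.36,-.2),.024,.04)):
        s=(X[...,0]>b[0])&(X[...,0]<b[1])&(X[...,1]>b[2])&(X[...,1]<b[3])&(X[...,2]>lo)&(X[...,2]<hi);Q=X[s]
        if len(Q)>4: r=cv2.minAreaRect((Q[:,:2]*1000).astype(np.float32));print(n,nm,np.round(r[0]),np.round(r[1]),round(r[2],1))
    cv2.imwrite(f'pics/c_{n}.png',cv2.resize((im[140:240,270:430] if n=="top" else im[190:310,220:348])[...,::-1],(400,300) if 0 else (400,400),interpolation=2))
cv2.imwrite('pics/c.png',np.hstack([cv2.imread('pics/c_top.png'),cv2.imread('pics/c_side.png')]))
E
```

```text
time_s: 24.85
position: [0.456, -0.175, 0.1457]
tool_rot: [[-0.57, 0.129, 0.811], [0.071, 0.992, -0.107], [-0.818, -0.003, -0.575]]
ft_force: [-0.6, -0.5, -0.3]
grip_width: 0.0723
gripper_force: 0.0
t 24.85 q [-54.9318  17.0054 129.84   103.902   38.3684 130.2296] grasp [ 0.4408 -0.173   0.1564] z [ 0.8113 -0.107  -0.5748] F [-0.5725 -0.4913 -0.2776] w 0.0722620404479659 gf 0.0
top orange 0.07 90 rel mm 0.0 -0.5 rad 28.9 z 0.0799 rect 84.0
top orange 0.107 130 rel mm -1.0 -0.5 rad 18.8 z 0.1136 rect 85.0
top orange 0.128 9 rel mm -0.8 -1.7 rad 3.8 z 0.1345 rect 3.5
top blue 0.07 95 rel mm -1.1 -1.4 rad 28.0 z 0.0795 rect 82.8
top blue 0.107 124 rel mm -0.8 -1.5 rad 17.9 z 0.1138 rect 58.9
top blue 0.128 10 rel mm -0.7 -1.5 rad 3.8 z 0.1346 rect 3.1
top fence rect [209.7  20.4] 82.6 centre x rel blue 30.402302947449535
top short [636. 304.] [46. 45.] 46.7
top tall [ 508. -426.] [61. 51.] 70.2
top battery [ 497. -273.] [74. 42.] 82.1
side orange 0.07 92 rel mm -2.0 -3.8 rad 27.5 z 0.0801 rect 82.6
side orange 0.107 93 rel mm -0.8 -1.4 rad 19.7 z 0.1138 rect 87.6
side orange 0.128 9 rel mm -1.4 -2.9 rad 4.7 z 0.1363 rect 21.7
side blue 0.07 99 rel mm -1.2 -3.8 rad 28.1 z 0.0795 rect 80.8
side blue 0.107 103 rel mm -1.6 -4.0 rad 18.2 z 0.1139 rect 65.4
side blue 0.128 11 rel mm -2.3 -3.4 rad 3.8 z 0.1349 rect 73.7
side fence rect [205.8  21. ] 82.7 centre x rel blue 29.936669611706353
side short [635. 301.] [52. 46.] 47.1
side tall [ 506. -430.] [60. 51.] 68.5
side battery [ 495. -274.] [79. 42.] 82.7
```

View pics/c.png

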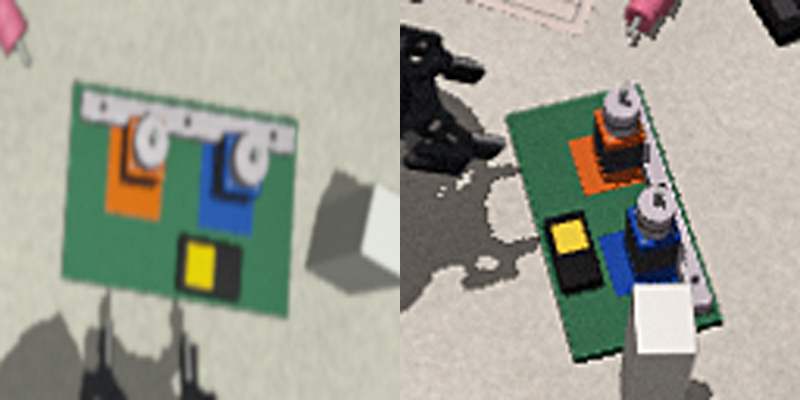

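Both motors stand upright on their own patches against the fence: orange at crop ~(145,145) and blue at ~(240,165). They are parallel to it within about 1° and centred within 2 mm. The towers and the battery measure as before, and the gripper is clear of everything.

```bash
python3 -c "
from rig import *
print(close_job())"
```

```text
the job is handed in; nothing more can be done
None
```

Both motors stand shaft up on their own patches, touching the fence and centred within about 2 mm by the top camera (the side camera read up to 4 mm off). The towers and battery have not moved, and the job was handed in at about 25 s.

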